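Raise the bail of the small screw pail and carry it to the tray

ROBOT

A 6-joint arm with a two-finger parallel gripper is mounted at the origin on the work surface. World frame = base frame: x ahead of the robot, y to its left, z up, the work surface at z = 0. Lengths are in m, angles in degrees, forces in N, time in s.
With the tool pointing down it reaches from about 0.4 to 0.825 m from the base axis. Payload 7 kg.
Tool frame: the origin (TCP) lies on the front face of the gripper's body, between the roots of the fingers; the fingertips stand 66 mm ahead of it and the grasp point (between the pads) lies 47 mm ahead of it; z points along the fingers, y is the line along which they close (so a half turn about z gives the same grasp; the last joint's range is limited). The gripper opens to 88 mm and grips with 3 to 60 N. Pads are 19 mm wide; open, the fingers measure 130 mm over their backs; the gripper's body (78 mm by 193 mm) begins 47 mm behind the grasp point.
Start: joints at [-47.55, 20.546, 0.682, 0, -70.136, -16.507], TCP at [0.295, -0.607, 0.292] pointing down, gripper open.
Joint ranges: [-176.03, 176.03], [-82.01, 121.73], [-58.28, 71.71], [-173.87, 95.51], [-174.79, -0.11], [-173.66, 173.66]. Speed limits (degrees/s): [136.94, 136.94, 172.46, 180, 180, 180].

INTERFACE

Orientations are given as [roll, pitch, yaw] about the fixed x, y, z axes, in that order (R = Rz(yaw) Ry(pitch) Rx(roll)).
In Python, from plant import ctrl gives the robot as it stands.
- The arm moves only by the tool send_rows, never from a script. Its argument "deltas" is a list of rows, each a list of 2 entries, a list of its own where there are three numbers: the shift along the tool's x, y, z each as a share of 800 mm, from -1 to 1, then the turn about the tool's z as a share of 90 degrees, from -1 to 1. A call has exactly 5 rows; each row is the pose to reach, as a shift and turn from the pose commanded when the call began, along the tool's axes at that moment; what a row does not reach only later rows make up. A row lasts 1/12 s, in which the tool goes at most 41.7 mm and 7.16 degrees, less where a joint would pass 70% of its speed; a pose out of reach is approached as far as the arm can. A call with a number of a shift or a turn outside -1 to 1 is refused whole. A call with a gripper value outside its range is refused whole. "gripper" is the opening, from 0 (shut) to 1 (fully open), set as the call begins (left out, the last holds). The fingers move at their own pace and stop on an object; the grip force is fixed at half the most. Time passes only in rows, so rows that repeat a pose let the fingers close, or fill a call up. It gives the time, the measured TCP pose, the force, the opening and the grip force at its end, in the units of the state.
- ctrl.get_obs(): the state, without advancing time (a new reading comes with each control period).
- ctrl.snapshot(name): name is "scene" or "top"; returns a dict with "color" (480x640x3 uint8, red, green, blue), "vertical_fov" (degrees; the focal length in pixels is half the picture's height over the tangent of half this angle, whatever the lens; pixels are square), "cx", "cy" (the principal point, pixels), "rvec" (rotation vector, rad) and "tvec" (3), from world to camera coordinates, as OpenCV has them. Camera axes: x right, y down, z forward; pixel columns grow to the right and rows downward; lengths in m; the calibration is good to about 2 mm. A picture is of the moment at which its call begins. There is no depth.
- ctrl.close_job(): hands the job in; it is judged then, once.
Trained networks look in a picture, given as the dict that the camera call returned (one of the last four; its "shot" number tells which), for a name from the list of things; names that differ only in an ending like _2 or _b are one class to them, and where a whole thing is asked for, a point or a joint stands for the part that bears it (a point fixed in the world has none). Each returns a list of dicts, best first, with "conf" (0 to 1); they miss things now and then, are a little off and sometimes report something else, mostly with a low value. They report only what shows in the picture. A call takes as long as a camera call. They do not tell look-alikes from the thing itself.
- ctrl.boxes_of(picture, thing): "xy" ([column, row] as shares, 0 to 1, of the picture: columns of its width, rows of its height, amid what is visible of it).
- ctrl.cut_out(picture, thing): "pixels" (480x640 bool, what is visible of it) and "xy" ([column, row] as shares, 0 to 1, of the picture: columns of its width, rows of its height, amid what is visible of it).
The state is a dict: "clock": time; "joint_pos": joint angles; "qvel": joint speeds; "tau": joint torques, N m; "tool_pos": TCP position; "orientation": TCP orientation; "force": force on the tool from outside, world axes, zero at the start; "moment": the same for the moment, N m; "opening": finger opening in m; "gripper_force": force on a finger pad.
Only numpy, scipy, OpenCV 4.12 (cv2) and the standard library are available. Lean on these libraries where they do the work, as an engineer would, in place of code of your own. Each camera call takes 0.05 s, during which the arm holds its last target. There are 200 camera calls.

TASK

Two zinc pails stand on the workshop bench with their wire bails folded down. Swing the bail of the smaller pail upright while the pail still stands on the bench, then lift the pail by that bail, carry it upright and set it down gently, standing flat inside the empty wooden tray, and let go. Leave the larger pail where it is.

Things in the scene. Friction and masses are not known exactly. Their poses are not given: they have to be found in the camera images.
- pail: The smaller of two grey zinc pails, loose, about 0.3 kg: round, open, 68 mm tall, 104 mm across the rim, 96 mm across the base. Origin: centre of its underside, on the bench; z up its axis. Its wire bail (5 mm wire, arms 58 mm either side of the axis) hinges on two ears at the rim; the hinge line is the pail's y axis raised 56 mm above the underside. Bail starts folded to the pail's -x side.
- bail_grip (a point): Centre of the brown wooden roller (16 mm thick, 52 mm long, parallel to the hinge line, turning freely on the wire) at the middle of the small pail's bail, 102 mm from the hinge line. A stop first holds the bail 6 degrees above level: roller 66 mm above the bench, 50 mm outside the rim; upright, 158 mm above the pail's underside. The bail swings freely over to the same angle on the far side and falls if let go.
- tray: Empty square shallow tray of pale wood, fixed to the bench, 170 mm square outside, 158 mm inside, walls 22 mm tall and 6 mm thick, inner floor 6 mm above its origin. Origin: centre of its underside, on the bench; z up, x and y along its sides.
- big_pail: The larger pail, same make, not to be moved: 92 mm tall, 144 mm across the rim, loose, its own bail folded down to its -x side (roller 120 mm from its axis, about 92 mm high). Origin: centre of its underside; z up.
Mind the look-alikes: they are no part of the job. What is shaped like the tray but red is not meant.

How it is judged:
By the outcome, as a careful person would: the job done as asked, in the order asked, and still so for the second after the job is handed in, with the robot touching nothing.
It also fails if it takes over 54 s, if anything falls off the work surface, if the arm or the gripper's body presses on something with over 40 N, if the wrist force passes 120 N, or if a joint passes its speed limit or range.

## Working session

There is one attempt and no reset: what is moved stays moved. The work goes in short steps, Python scripts to look and compute and a tool call to move; the robot and the scene stay as the last step left them, time stands still between calls to the robot, and variables do not carry over. Pictures are saved under pics/ and viewed, at most 10 in all, crops included, and the job is handed in when it is done.

Besides the shell and the picture viewer there is one more tool, called after ">>>" as name(argument=value, ...) on one line, values as JSON. send_rows: Moves the arm, as the interface text tells. Shift numbers are shares of 800 mm and turn numbers shares of 90 degrees, none past 1 either way. Its arguments: {"type":"object","properties":{"deltas":{"type":"array","items":{"type":"array"}},"gripper":{"type":"number"}},"required":["deltas"]}

```bash
ls; mkdir -p pics; cat > h.py <<'E'
import numpy as np, cv2
from scipy.spatial.transform import Rotation as R
from plant import ctrl
def cam(p):
    f=240/np.tan(np.radians(p["vertical_fov"])/2)
    K=np.array([[f,0,p["cx"]],[0,f,p["cy"]],[0,0,1.]])
    return K,cv2.Rodrigues(np.array(p["rvec"],float))[0],np.array(p["tvec"],float).ravel()
def ray(p,uv,z):
    K,M,t=cam(p); c=-M.T@t; d=M.T@np.linalg.inv(K)@np.array([uv[0],uv[1],1.])
    return c+d*(z-c[2])/d[2]
def proj(p,X):
    K,M,t=cam(p); q=(K@(M@np.atleast_2d(X).T+t[:,None])); return (q[:2]/q[2]).T
def save(p,n): cv2.imwrite("pics/"+n,p["color"][:,:,::-1])
E
python3 - <<'E'
from h import *
for n in("scene","top"):
    p=ctrl.snapshot(n); save(p,n+"0.png"); K,M,t=cam(p); print(n,K[0,0],p["cx"],p["cy"],(-M.T@t).round(3))
    for th in("pail","bail_grip","tray","big_pail"):
        print(th,[(round(d["conf"],2),(np.array(d["xy"])*[640,480]).round()) for d in ctrl.boxes_of(p,th)])
print(ctrl.get_obs())
E
```

```text
pics
scene 527.2158420553267 317.33025276268546 243.1171290693116 [1.388 0.204 0.862]
pail [(0.72, array([298., 266.])), (0.58, array([300., 302.]))]
bail_grip [(0.7, array([298., 270.]))]
tray [(0.73, array([450., 234.])), (0.71, array([447., 328.]))]
big_pail [(0.55, array([172., 276.]))]
top 531.7677493877461 313.1967173078039 236.20670660734626 [0.401 0.    1.027]
pail [(0.86, array([306., 138.]))]
bail_grip []
tray [(0.88, array([142., 160.])), (0.65, array([139., 332.]))]
big_pail [(0.57, array([472., 134.]))]
{'clock': 0.5, 'joint_pos': array([-4.75483852e+01,  2.05485331e+01,  6.78747644e-01,  3.01330058e-04,
       -7.01360781e+01, -1.65085783e+01]), 'qvel': array([-0.06003049,  0.01890553,  0.00096199, -0.04365213, -0.03809384,
        0.03405551]), 'tau': array([ 1.04793926e-03, -5.81797528e+01,  2.93066615e+01,  6.99706882e+00,
        1.18772371e-02, -4.43525562e-05]), 'tool_pos': array([ 0.29527206, -0.60694391,  0.29211321]), 'orientation': array([ 1.79994459e+02, -1.93790859e-03, -1.54056861e+02]), 'force': array([ 0.35843828, -0.78206378,  0.24320663]), 'moment': array([ 0.03799686, -0.00230801,  0.01996934]), 'gripper_force': 0.0, 'opening': 0.08783517050660895}
```

View pics/scene0.png

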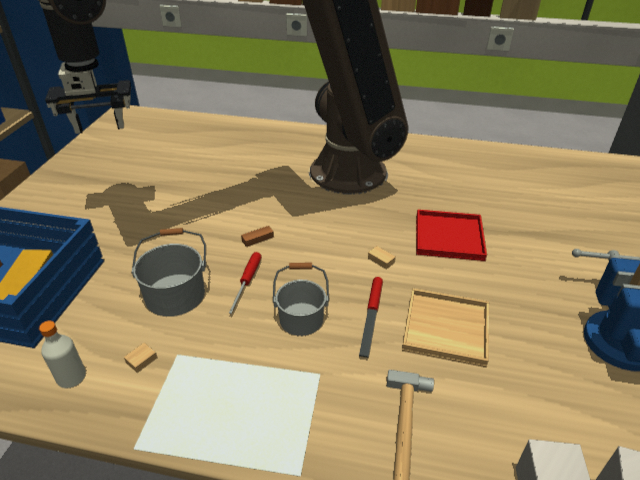

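View pics/top0.png

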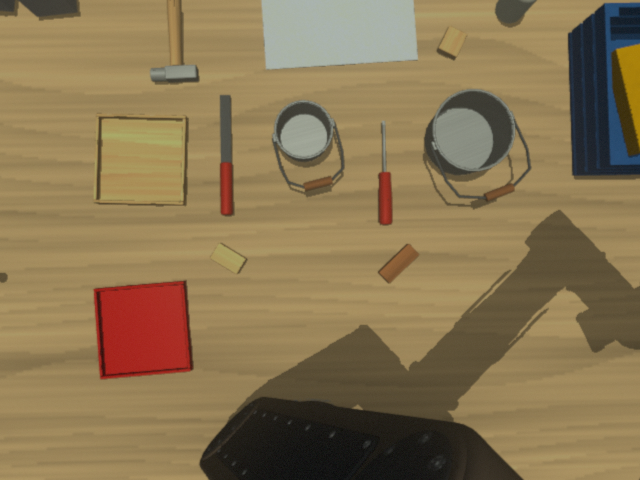

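Both pictures show the pails and trays:
- **Pails:** the small one is at scene (300,302) / top (303,132). The large one, at scene (172,276) / top (472,132), is the look-alike.
- **Rollers:** the small pail's is at top (318,184). The large pail's (499,192) and the brown block (398,263) could be taken for it.
- **Trays:** the pale one is at top (141,160). The red one at top (143,330) is the decoy.

I choose the small pail, its roller and the pale tray, and will check the choice in a crop.

```bash
python3 - <<'E'
from h import *
p=ctrl.snapshot("top")
c=p["color"][90:220,80:370]; cv2.imwrite("pics/crop1.png",cv2.resize(c[:,:,::-1],None,fx=2.75,fy=2.75,interpolation=cv2.INTER_CUBIC))
s=ctrl.snapshot("scene")
hsv=cv2.cvtColor(p["color"],cv2.COLOR_RGB2HSV)
for n,q in(("top",p),("scene",s)):
  for th in("pail","tray","bail_grip"):
    for d in ctrl.cut_out(q,th):
        m=d["pixels"].astype(np.uint8); ys,xs=np.nonzero(m)
        if len(xs)<20: continue
        pts=np.c_[xs,ys].astype(np.float32); r=cv2.minAreaRect(pts)
        print(n,th,round(d["conf"],2),len(xs),np.round(r[0],1),np.round(r[1],1),round(r[2],1),"bbox",xs.min(),xs.max(),ys.min(),ys.max())
        if th=="tray": 
            b=cv2.boxPoints(r); print([ray(q,u,.022)[:2].round(4) for u in b])
for uv in [(303.5,131.5)]: print("rim c",ray(p,uv,.068))
print("roller",[ray(p,uv,.066).round(4) for uv in[(317.5,184),(305,187),(331,180.5)]], "scene roller",ray(s,(300.5,266),.066))
print("hinges",[ray(p,uv,.056).round(4) for uv in[(277,145),(333,122)]])
E
```

```text
top pail 0.78 3333 [306.8 144.4] [89.4 65.9] 74.1 bbox 273 343 100 190
top tray 0.97 8185 [140.7 159.4] [92.6 90.1] 1.5 bbox 94 188 114 205
[array([0.5001, 0.3998]), array([0.671 , 0.3942]), array([0.6638, 0.2196]), array([0.4925, 0.2261])]
top tray 0.78 8391 [142.9 329.7] [91.1 93.8] 85.1 bbox 95 192 281 379
[array([0.3401, 0.4028]), array([0.3519, 0.2279]), array([0.182 , 0.2153]), array([0.1708, 0.3894])]
top bail_grip 0.82 578 [311.7 161.4] [54.8 66.6] 75.3 bbox 274 344 127 191
scene pail 0.88 2526 [300.5 299. ] [72. 55.] 90.0 bbox 273 328 263 335
scene tray 0.61 5377 [449.2 327.8] [87.1 65.9] 10.1 bbox 402 488 289 367
[array([0.6902, 0.224 ]), array([0.4982, 0.2326]), array([0.5066, 0.4212]), array([0.6923, 0.3908])]
scene tray 0.57 3183 [451.2 235.3] [72.5 47.5] 3.8 bbox 415 486 210 261
[array([0.3882, 0.2275]), array([0.1873, 0.2215]), array([0.1684, 0.4135]), array([0.3692, 0.3993])]
scene bail_grip 0.74 183 [300.3 275.2] [24.7 55. ] 88.9 bbox 273 328 263 288
rim c [0.61947504 0.00135125 0.068     ]
roller [array([ 0.5237, -0.0223,  0.066 ]), array([5.187e-01, 5.000e-04, 6.600e-02]), array([ 0.5297, -0.0469,  0.066 ])] scene roller [ 0.52752777 -0.02083994  0.066     ]
hinges [array([0.598 , 0.0504, 0.056 ]), array([ 0.6389, -0.0532,  0.056 ])]
```

View pics/crop1.png

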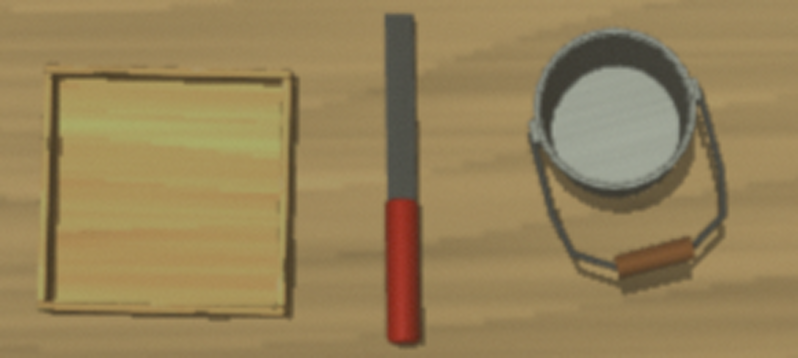

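The crop confirms the choice: the small pail's rim is centred at crop (617,112), its roller at (655,257), and the pale tray at (168,191). The roller comes out 98 mm from the pail axis, against 101 expected. Pail yaw is about 13°, so the tool yaw should be -77°.

```bash
cat >> h.py <<'E'
def go(pos,yaw=None):
    o=ctrl.get_obs(); M=R.from_euler("xyz",o["orientation"],degrees=True)
    d=M.inv().apply(np.array(pos)-o["tool_pos"])/.8
    t=0 if yaw is None else -((yaw-o["orientation"][2]+180)%360-180)/90
    print("t",round(o["clock"],2),"pos",o["tool_pos"].round(4),"yaw",o["orientation"].round(2),"F",o["force"].round(1),"shift",d.round(4),"turn",round(t,4))
E
python3 - <<'E'
from h import *
go([.523,-.0215,.20],-77)
go([.523,-.0215,.292],-77)
E
```

```text
t 0.9 pos [ 0.2953 -0.607   0.2922] yaw [-180.      0.   -154.06] F [-0.1 -0.2 -0.3] shift [-0.5761  0.5335  0.1152] turn -0.8562
t 0.9 pos [ 0.2953 -0.607   0.2922] yaw [-180.      0.   -154.06] F [-0.1 -0.2 -0.3] shift [-5.761e-01  5.335e-01  2.000e-04] turn -0.8562
```

>>> send_rows(deltas=[[[-0.576,0.5335,0.0],-0.856],[[-0.576,0.5335,0.0],-0.856],[[-0.576,0.5335,0.0],-0.856],[[-0.576,0.5335,0.0],-0.856],[[-0.576,0.5335,0.0],-0.856]], gripper=0.42)

```text
clock: 1.32
tool_pos: [0.371, -0.4111, 0.2922]
orientation: [-180.0, -0.0, -117.9]
force: [1.7, 0.2, -0.1]
opening: 0.0596
gripper_force: 0.0
```

```bash
python3 -c "
from h import *
go([.523,-.0215,.292],-77)"
```

```text
t 1.32 pos [ 0.371  -0.4111  0.2922] yaw [-179.98   -0.   -117.92] F [ 1.7  0.2 -0.1] shift [-5.193e-01  6.020e-02  2.000e-04] turn -0.4547
```

>>> send_rows(deltas=[[[-0.519,0.06,0.0],-0.455],[[-0.519,0.06,0.0],-0.455],[[-0.519,0.06,0.0],-0.455],[[-0.519,0.06,0.0],-0.455],[[-0.519,0.06,0.0],-0.455]])

```text
clock: 1.73
tool_pos: [0.4479, -0.2172, 0.2926]
orientation: [-179.9, -0.0, -82.1]
force: [0.9, 0.7, -0.7]
opening: 0.0372
gripper_force: 0.0
```

```bash
python3 -c "
from h import *
go([.523,-.0215,.2],-77)"
```

```text
t 1.73 pos [ 0.4479 -0.2172  0.2926] yaw [-1.7994e+02 -1.0000e-02 -8.2080e+01] F [ 0.9  0.7 -0.7] shift [-0.2294 -0.1265  0.1158] turn -0.0565
```

>>> send_rows(deltas=[[[-0.05,-0.027,0.025],-0.03],[[-0.1,-0.055,0.05],-0.0565],[[-0.15,-0.083,0.075],-0.0565],[[-0.2,-0.11,0.1],-0.0565],[[-0.229,-0.1265,0.1158],-0.0565]])

```text
clock: 2.15
tool_pos: [0.5174, -0.0397, 0.2079]
orientation: [-179.9, -0.0, -77.3]
force: [1.4, -0.7, 0.4]
opening: 0.0367
gripper_force: 0.0
```

```bash
python3 - <<'E'
from h import *
a=ctrl.snapshot("scene"); t=ctrl.snapshot("top")
ca=cv2.resize(a["color"][180:345,240:360],None,fx=3.3,fy=3.3,interpolation=2)
ct=cv2.resize(t["color"][80:245,250:370],None,fx=3.3,fy=3.3,interpolation=2)
cv2.imwrite("pics/near.png",np.hstack([ca,ct])[:,:,::-1])
go([.523,-.0215,.113],-77)
print(proj(a,[[.523,-.0215,.066],[.621,.001,.068]]),proj(t,[[.523,-.0215,.066],[.621,.001,.068]]))
E
```

```text
t 2.25 pos [ 0.5176 -0.0378  0.2056] yaw [ 1.7985e+02  2.0000e-02 -7.7130e+01] F [-0.4 -0.6 -0.2] shift [-0.0184 -0.0114  0.1158] turn -0.0014
[[300.68692509 264.65567309]
 [300.12066879 295.56087675]] [[317.06109285 184.41692513]
 [303.6784757  130.66191175]]
```

View pics/near.png

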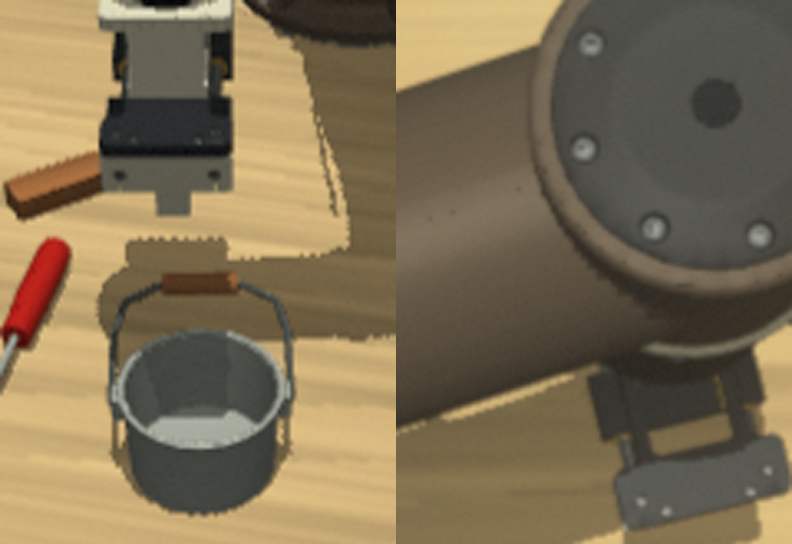

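The scene half (left) shows the roller at crop (201,283), which is full-picture (300.9,265.8), about 2 mm further in x than I assumed. The gripper is above and behind it, lined up. I'll use roller (0.5245,-0.0213).

```bash
python3 -c "
from h import *
go([.5245,-.0213,.113],-77)"
```

```text
t 2.25 pos [ 0.5176 -0.0378  0.2056] yaw [ 1.7985e+02  2.0000e-02 -7.7130e+01] F [-0.4 -0.6 -0.2] shift [-0.0182 -0.0133  0.1158] turn -0.0014
```

>>> send_rows(deltas=[[[-0.018,-0.0133,0.0],0.0],[[-0.018,-0.0133,0.02],0.0],[[-0.018,-0.0133,0.04],0.0],[[-0.018,-0.0133,0.06],0.0],[[-0.018,-0.0133,0.065],0.0]])

```text
clock: 2.67
tool_pos: [0.523, -0.0256, 0.1541]
orientation: [179.8, 0.0, -77.4]
force: [-0.4, -0.2, 0.2]
opening: 0.0368
gripper_force: 0.0
```

```bash
python3 -c "
from h import *
a=ctrl.snapshot('scene');a=ctrl.snapshot('scene')
go([.5245,-.0213,.113],-77)"
```

```text
t 2.77 pos [ 0.5238 -0.0256  0.1556] yaw [ 1.799e+02 -1.000e-02 -7.736e+01] F [ 0.2 -0.3 -0. ] shift [-0.0051 -0.0022  0.0532] turn -0.004
```

>>> send_rows(deltas=[[[-0.005,-0.002,0.012],-0.004],[[-0.005,-0.002,0.025],-0.004],[[-0.005,-0.002,0.038],-0.004],[[-0.005,-0.002,0.05],-0.004],[[-0.005,-0.002,0.053],-0.004]])

```text
clock: 3.18
tool_pos: [0.5239, -0.0213, 0.1117]
orientation: [179.8, 0.0, -77.0]
force: [-0.4, 0.5, -0.3]
opening: 0.0365
gripper_force: 0.0
```

```bash
python3 - <<'E'
from h import *
a=ctrl.snapshot('scene');a=ctrl.snapshot('scene')
cv2.imwrite("pics/near2.png",cv2.resize(a["color"][200:345,240:360],None,fx=4,fy=4,interpolation=2)[:,:,::-1])
go([.5245,-.0213,.113],-77)
E
```

```text
t 3.28 pos [ 0.5244 -0.0212  0.1127] yaw [ 1.7989e+02 -1.0000e-02 -7.7000e+01] F [0.7 0.1 0.6] shift [ 0.0001 -0.0001 -0.0004] turn 0.0001
```

View pics/near2.png

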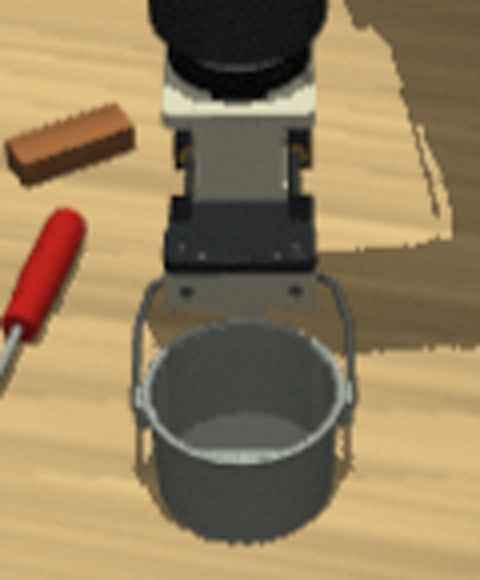

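The gripper is down over the roller at crop (240,290), with the bail arms symmetric either side and the pail undisturbed. Next I close the gripper.

>>> send_rows(deltas=[[[0,0,0],0],[[0,0,0],0],[[0,0,0],0],[[0,0,0],0],[[0,0,0],0]], gripper=0)

```text
clock: 3.7
tool_pos: [0.525, -0.0209, 0.1139]
orientation: [-180.0, 0.0, -77.0]
force: [0.9, -0.3, -0.4]
opening: 0.0151
gripper_force: 30.0
```

```bash
python3 - <<'E'
from h import *
o=ctrl.get_obs(); print(o["opening"],o["gripper_force"],o["moment"].round(2))
go([.5245,-.0213,.113],-77)
# arc shifts in tool axes: y tool = +pail x ; th from 6 to 90
for th in (10,15,20,25,30,40,50,60,70,80,88):
    a,b=np.radians([th,6]); print(th,"y",round(.102*(np.cos(b)-np.cos(a))/.8,4),"z",round(-.102*(np.sin(a)-np.sin(b))/.8,4))
E
```

```text
0.015097542674441643 29.9834543466568 [0.05 0.15 0.02]
t 3.7 pos [ 0.525  -0.0209  0.1139] yaw [-1.7997e+02  1.0000e-02 -7.6990e+01] F [ 0.9 -0.3 -0.4] shift [0.0003 0.0007 0.0012] turn 0.0001
10 y 0.0012 z -0.0088
15 y 0.0036 z -0.0197
20 y 0.007 z -0.0303
25 y 0.0112 z -0.0406
30 y 0.0164 z -0.0504
40 y 0.0291 z -0.0686
50 y 0.0448 z -0.0843
60 y 0.0631 z -0.0971
70 y 0.0832 z -0.1065
80 y 0.1047 z -0.1122
88 y 0.1224 z -0.1141
```

>>> send_rows(deltas=[[[0,0.0012,-0.0088],0],[[0,0.0036,-0.0195],0],[[0,0.007,-0.03],0],[[0,0.011,-0.0402],0],[[0,0.0164,-0.05],0]])

```text
clock: 4.12
tool_pos: [0.5121, -0.0239, 0.155]
orientation: [-179.9, 0.0, -77.0]
force: [1.9, 0.4, -0.9]
opening: 0.0151
gripper_force: 30.0
```

```bash
python3 - <<'E'
from h import *
a=ctrl.snapshot('scene');a=ctrl.snapshot('scene')
K,M,t=cam(a)
cv2.imwrite("pics/near3.png",cv2.resize(a["color"][200:345,240:360],None,fx=4,fy=4,interpolation=2)[:,:,::-1])
o=ctrl.get_obs(); print(o["opening"],o["gripper_force"])
go([.525,-.0209,.1139],-77)
E
```

```text
0.014697589531266922 29.973210990428925
t 4.22 pos [ 0.5113 -0.0242  0.1553] yaw [-1.7996e+02  1.0000e-02 -7.7000e+01] F [-2.8  0.4  1. ] shift [-0.0002 -0.0176  0.0517] turn 0.0
```

View pics/near3.png

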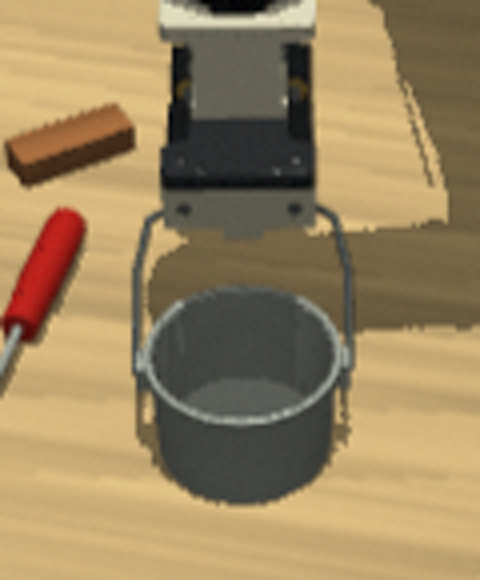

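My sign was wrong. At yaw -77 the tool's +y axis points along the pail's -x, so the roller moved 13 mm the wrong way. The crop shows the pail still upright on the bench, slid about 26 mm towards the robot (rim centre at crop (243,352)), with the bail at about 30°. I'll work out where it stands now and carry on with -y.

```bash
python3 - <<'E'
from h import *
a=ctrl.snapshot('scene')
print("rim centre seen at z=.068:",ray(a,(300.8,288.2),.068).round(4))
o=ctrl.get_obs(); r=o["tool_pos"]-[0,0,.047]
th=np.arcsin((r[2]-.0575)/.102); print("roller",r,"theta",np.degrees(th))
print("pail from roller",r[:2]+.102*np.cos(th)*np.array([.974,.225]))
for t in (35,40,45,50,55,60,65,70,75,80,85,88,90):
    b=np.radians(t); print(t,"y",round(-.102*(np.cos(th)-np.cos(b))/.8,4),"z",round(-.102*(np.sin(b)-np.sin(th))/.8,4))
E
```

```text
rim centre seen at z=.068: [ 0.5991 -0.0028  0.068 ]
roller [ 0.51092084 -0.02431089  0.10739713] theta 29.28719351788578
pail from roller [ 0.59757005 -0.00429439]
35 y -0.0068 z -0.0108
40 y -0.0135 z -0.0196
45 y -0.021 z -0.0278
50 y -0.0292 z -0.0353
55 y -0.0381 z -0.0421
60 y -0.0475 z -0.048
65 y -0.0573 z -0.0532
70 y -0.0676 z -0.0574
75 y -0.0782 z -0.0608
80 y -0.0891 z -0.0632
85 y -0.1001 z -0.0646
88 y -0.1068 z -0.0651
90 y -0.1112 z -0.0651
```

The two estimates agree to 2 mm, so the pail is flat on the bench. I continue the arc with -y.

>>> send_rows(deltas=[[[0,-0.0068,-0.0108],0],[[0,-0.0135,-0.0196],0],[[0,-0.021,-0.0278],0],[[0,-0.0292,-0.0353],0],[[0,-0.0381,-0.0418],0]])

```text
clock: 4.68
tool_pos: [0.5426, -0.017, 0.1883]
orientation: [180.0, -0.0, -77.0]
force: [-5.2, 0.4, 6.6]
opening: 0.0152
gripper_force: 30.0
```

```bash
python3 - <<'E'
from h import *
ctrl.snapshot('scene')
o=ctrl.get_obs(); r=o["tool_pos"]-[0,0,.047]; print(o["force"],o["gripper_force"])
c=np.array([.5976,-.0043]); u=np.array([.974,.225])
d=(c-r[:2])@u; print("roller",r,"dx",d,"theta",np.degrees(np.arctan2(r[2]-.057,d)),"rad",np.hypot(d,r[2]-.057))
for t in (60,65,70,75,80,85,90):
    b=np.radians(t); print(t,"y",round(-(d-.102*np.cos(b))/.8,4),"z",round(-(.102*np.sin(b)-r[2]+.0565)/.8,4))
E
```

```text
[-6.03982051  0.44300384 13.00192738] 29.974143505096436
roller [ 0.54438405 -0.01658004  0.14242167] dx 0.054595348860741494 theta 57.41623019001251 rad 0.10137807321400696
60 y -0.0045 z -0.003
65 y -0.0144 z -0.0082
70 y -0.0246 z -0.0124
75 y -0.0352 z -0.0158
80 y -0.0461 z -0.0182
85 y -0.0571 z -0.0196
90 y -0.0682 z -0.0201
```

The force of (-6, 0, 13) N says I'm pushing the pail down slightly, so I add about 1 mm of height for the rest of the arc.

>>> send_rows(deltas=[[[0,-0.004,-0.0045],0],[[0,-0.014,-0.0098],0],[[0,-0.0242,-0.014],0],[[0,-0.0348,-0.0173],0],[[0,-0.0348,-0.0173],0]])

```text
clock: 5.15
tool_pos: [0.5721, -0.0099, 0.2024]
orientation: [-179.8, -0.0, -76.9]
force: [-2.3, 2.5, 9.3]
opening: 0.015
gripper_force: 30.0
```

```bash
python3 - <<'E'
from h import *
s=ctrl.snapshot('scene')
cv2.imwrite("pics/near4.png",cv2.resize(s["color"][140:345,230:370],None,fx=2.9,fy=2.9,interpolation=2)[:,:,::-1])
o=ctrl.get_obs(); r=o["tool_pos"]-[0,0,.047]; print(o["force"],o["gripper_force"])
c=np.array([.5976,-.0043]); u=np.array([.974,.225])
d=(c-r[:2])@u; print("roller",r,"dx",d,"theta",np.degrees(np.arctan2(r[2]-.057,d)),"rad",np.hypot(d,r[2]-.057))
for t in (75,80,85,90):
    b=np.radians(t); print(t,"y",round(-(d-.102*np.cos(b))/.8,4),"z",round(-(.102*np.sin(b)-r[2]+.057)/.8,4))
E
```

```text
[-3.51262546  2.54415369  9.24406842] 29.973102807998657
roller [ 0.57141024 -0.01007617  0.15518407] dx 0.026808462557951017 theta 74.72805142693578 rad 0.10177821972990976
75 y -0.0005 z -0.0004
80 y -0.0114 z -0.0028
85 y -0.0224 z -0.0043
90 y -0.0335 z -0.0048
```

View pics/near4.png

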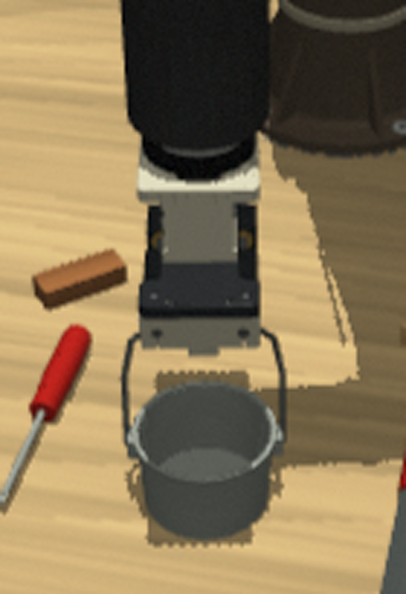

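The bail is about 75° up and the pail stands flat, rim centre at crop (204,440). I finish bringing the bail upright.

>>> send_rows(deltas=[[[0,-0.011,-0.0028],0],[[0,-0.022,-0.0043],0],[[0,-0.0335,-0.0048],0],[[0,-0.0365,-0.0048],0],[[0,-0.0365,-0.0048],0]])

```text
clock: 5.62
tool_pos: [0.6002, -0.0033, 0.2056]
orientation: [-179.8, -0.0, -76.9]
force: [-0.9, 2.9, 7.4]
opening: 0.0151
gripper_force: 30.0
```

```bash
python3 - <<'E'
from h import *
s=ctrl.snapshot('scene');s=ctrl.snapshot('scene')
o=ctrl.get_obs(); r=o["tool_pos"]-[0,0,.047]; print(o["force"].round(1),o["opening"],o["gripper_force"],r)
d=max(ctrl.cut_out(s,"pail"),key=lambda d:d["conf"]); ys,xs=np.nonzero(d["pixels"])
print("bbox",xs.min(),xs.max(),ys.min(),ys.max()," bottom ->",ray(s,((xs.min()+xs.max())/2,ys.max()),0))
go([r[0],r[1],.26],-77)
E
```

```text
[-1.1  3.5  7. ] 0.01483326075527366 29.97286856174469 [ 0.59971485 -0.00348496  0.15862421]
bbox 272 328 273 326  bottom -> [ 6.45340214e-01  5.22519026e-03 -1.11022302e-16]
t 5.77 pos [ 0.5996 -0.0035  0.2056] yaw [-1.7983e+02 -1.0000e-02 -7.6960e+01] F [-0.8  2.9  6.5] shift [-0.     -0.0003 -0.068 ] turn 0.0005
```

The bail is upright: roller at x=0.600, pail centre at about 0.597, still standing. Next is a gentle lift.

>>> send_rows(deltas=[[[0,0,-0.005],0],[[0,0,-0.012],0],[[0,0,-0.022],0],[[0,0,-0.033],0],[[0,0,-0.044],0]])

```text
clock: 6.18
tool_pos: [0.5974, -0.0044, 0.2406]
orientation: [180.0, -0.0, -77.0]
force: [0.2, -0.3, -3.2]
opening: 0.0149
gripper_force: 30.0
```

>>> send_rows(deltas=[[[0,0,-0.01],0],[[0,0,-0.018],0],[[0,0,-0.023],0],[[0,0,-0.025],0],[[0,0,-0.025],0]])

```text
clock: 6.6
tool_pos: [0.5974, -0.0042, 0.2604]
orientation: [-180.0, 0.0, -77.0]
force: [-0.4, -0.1, -4.1]
opening: 0.0148
gripper_force: 30.0
```

```bash
python3 - <<'E'
from h import *
s=ctrl.snapshot('scene');t=ctrl.snapshot('top')
ca=cv2.resize(s["color"][130:350,230:390],None,fx=2.4,fy=2.4,interpolation=2)
cv2.imwrite("pics/lift.png",ca[:,:,::-1])
o=ctrl.get_obs(); print(o["opening"],o["moment"].round(2))
go([.582,.309,o["tool_pos"][2]],-77)
E
```

```text
0.015262028037926109 [ 0.08  0.09 -0.04]
t 6.7 pos [ 0.5972 -0.0043  0.2596] yaw [ 1.7997e+02  1.0000e-02 -7.7000e+01] F [-1.3 -0.3 -5. ] shift [-0.3858 -0.0697  0.    ] turn 0.0
```

View pics/lift.png

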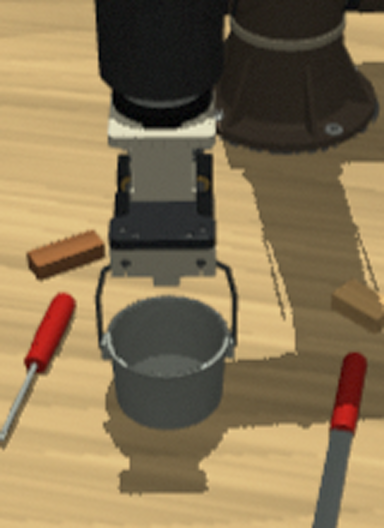

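The pail hangs level about 54 mm clear of the bench (base at crop (170,415), shadow detached). I carry it smoothly to the pale tray.

>>> send_rows(deltas=[[[-0.002,-0.0004,0],0],[[-0.008,-0.0014,0],0],[[-0.018,-0.0032,0],0],[[-0.032,-0.0058,0],0],[[-0.048,-0.0087,0],0]])

```text
clock: 7.12
tool_pos: [0.5954, 0.0357, 0.2598]
orientation: [180.0, 0.0, -77.0]
force: [-0.4, 0.3, -4.5]
opening: 0.0148
gripper_force: 30.0
```

>>> send_rows(deltas=[[[-0.018,-0.0032,0],0],[[-0.036,-0.0065,0],0],[[-0.054,-0.0098,0],0],[[-0.072,-0.013,0],0],[[-0.09,-0.0163,0],0]])

```text
clock: 7.53
tool_pos: [0.5919, 0.1097, 0.26]
orientation: [-180.0, 0.0, -77.0]
force: [0.6, 1.2, -4.0]
opening: 0.0153
gripper_force: 30.0
```

>>> send_rows(deltas=[[[-0.018,-0.0032,0],0],[[-0.036,-0.0065,0],0],[[-0.054,-0.0098,0],0],[[-0.072,-0.013,0],0],[[-0.09,-0.0163,0],0]])

```text
clock: 7.95
tool_pos: [0.5884, 0.1823, 0.2599]
orientation: [180.0, -0.0, -77.0]
force: [-0.2, 0.5, -4.6]
opening: 0.015
gripper_force: 30.0
```

>>> send_rows(deltas=[[[-0.018,-0.0032,0],0],[[-0.036,-0.0065,0],0],[[-0.053,-0.0096,0],0],[[-0.069,-0.0125,0],0],[[-0.083,-0.015,0],0]])

```text
clock: 8.37
tool_pos: [0.5852, 0.2498, 0.2599]
orientation: [180.0, -0.0, -77.0]
force: [-0.2, 0.8, -3.5]
opening: 0.0154
gripper_force: 30.0
```

>>> send_rows(deltas=[[[-0.014,-0.0025,0],0],[[-0.028,-0.005,0],0],[[-0.042,-0.0076,0],0],[[-0.054,-0.0098,0],0],[[-0.064,-0.0116,0],0]])

```text
clock: 8.78
tool_pos: [0.5828, 0.3014, 0.2599]
orientation: [-180.0, 0.0, -77.0]
force: [-0.2, 0.5, -4.1]
opening: 0.0149
gripper_force: 30.0
```

```bash
python3 - <<'E'
from h import *
o=ctrl.get_obs(); print(o["opening"])
go([.582,.309,.2596],-77)
E
```

```text
0.014947125758500789
t 8.78 pos [0.5828 0.3014 0.2599] yaw [-180.      0.    -76.98] F [-0.2  0.5 -4.1] shift [-0.0095 -0.0012  0.0004] turn 0.0002
```

>>> send_rows(deltas=[[[-0.004,-0.0006,0],0],[[-0.007,-0.001,0],0],[[-0.007,-0.001,0],0],[[-0.007,-0.001,0],0],[[-0.007,-0.001,0],0]])

```text
clock: 9.2
tool_pos: [0.5824, 0.3054, 0.26]
orientation: [180.0, -0.0, -77.0]
force: [0.5, -0.3, -3.3]
opening: 0.0151
gripper_force: 30.0
```

```bash
python3 - <<'E'
from h import *
s=ctrl.snapshot('scene');s=ctrl.snapshot('scene')
u0,v0,k=380,170,3.0
im=cv2.resize(s["color"][170:370,380:520],None,fx=k,fy=k,interpolation=2).copy()
a=np.radians(-2); u=np.array([np.cos(a),np.sin(a)]); w=np.array([-u[1],u[0]]); c=np.array([.582,.3095])
P=[np.r_[c+.085*(i*u+j*w),.022] for i,j in((1,1),(1,-1),(-1,-1),(-1,1))]
q=((proj(s,P)-[u0,v0])*k).astype(np.int32); cv2.polylines(im,[q],True,(255,0,255),1)
cv2.imwrite("pics/over.png",im[:,:,::-1])
go([.582,.309,.2125],-77)
E
```

```text
t 9.3 pos [0.5824 0.3054 0.26  ] yaw [180.    -0.   -77.02] F [-0.1 -0.1 -4.5] shift [-0.0044 -0.0006  0.0594] turn -0.0003
```

View pics/over.png

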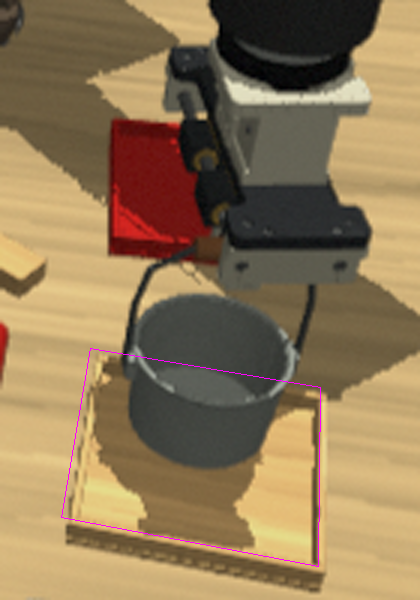

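The pail hangs level over the pale tray. The overlay sits a few pixels off the tray's front top edge (67,530)-(322,575), so I take the tray centre as about (0.585,0.310), well within the 20 mm margin. Shift, then lower; contact should come at TCP z of about 0.211.

```bash
python3 - <<'E'
from h import *
go([.585,.310,.218],-77)
E
```

```text
t 9.3 pos [0.5824 0.3054 0.26  ] yaw [180.    -0.   -77.02] F [-0.1 -0.1 -4.5] shift [-0.0048 -0.0045  0.0525] turn -0.0003
```

>>> send_rows(deltas=[[[-0.003,-0.0025,0],0],[[-0.0048,-0.0045,0.005],0],[[-0.0048,-0.0045,0.012],0],[[-0.0048,-0.0045,0.02],0],[[-0.0048,-0.0045,0.028],0]])

```text
clock: 9.72
tool_pos: [0.5848, 0.3104, 0.2365]
orientation: [180.0, -0.0, -77.0]
force: [0.2, 0.3, -3.6]
opening: 0.0151
gripper_force: 30.0
```

>>> send_rows(deltas=[[[0,0,0.008],0],[[0,0,0.015],0],[[0,0,0.021],0],[[0,0,0.0245],0],[[0,0,0.0245],0]])

```text
clock: 10.13
tool_pos: [0.5846, 0.3102, 0.217]
orientation: [179.9, -0.0, -77.0]
force: [-0.3, 0.8, -3.4]
opening: 0.0149
gripper_force: 30.0
```

>>> send_rows(deltas=[[[0,0,0.0015],0],[[0,0,0.003],0],[[0,0,0.0045],0],[[0,0,0.006],0],[[0,0,0.006],0]])

```text
clock: 10.55
tool_pos: [0.585, 0.3105, 0.2131]
orientation: [-180.0, 0.0, -77.0]
force: [0.5, 0.2, -3.9]
opening: 0.0149
gripper_force: 30.0
```

>>> send_rows(deltas=[[[0,0,0.0008],0],[[0,0,0.0015],0],[[0,0,0.0022],0],[[0,0,0.003],0],[[0,0,0.003],0]])

```text
clock: 10.97
tool_pos: [0.5855, 0.3107, 0.2116]
orientation: [-179.9, 0.0, -77.0]
force: [0.1, -0.2, 1.9]
opening: 0.0153
gripper_force: 30.0
```

Contact came at z=0.2116 and the load has gone, so the pail is standing on the tray floor. Release now.

>>> send_rows(deltas=[[[0,0,0],0],[[0,0,0],0],[[0,0,0],0],[[0,0,0],0],[[0,0,0],0]], gripper=1)

```text
clock: 11.38
tool_pos: [0.5849, 0.3105, 0.2107]
orientation: [180.0, 0.0, -77.0]
force: [-0.1, 0.2, 0.5]
opening: 0.0428
gripper_force: 0.0
```

>>> send_rows(deltas=[[[0,0,-0.01],0],[[0,0,-0.025],0],[[0,0,-0.045],0],[[0,0,-0.065],0],[[0,0,-0.085],0]])

```text
clock: 11.8
tool_pos: [0.5852, 0.3105, 0.2809]
orientation: [-179.9, 0.0, -77.0]
force: [-0.6, 0.2, 0.1]
opening: 0.0763
gripper_force: 0.0
```

>>> send_rows(deltas=[[[0,0,-0.03],0],[[0,0,-0.06],0],[[0,0,-0.09],0],[[0,0,-0.1],0],[[0,0,-0.1],0]])

```text
clock: 12.22
tool_pos: [0.5857, 0.3108, 0.3632]
orientation: [-179.7, 0.1, -77.0]
force: [0.8, 0.5, -0.4]
opening: 0.0878
gripper_force: 0.0
```

>>> send_rows(deltas=[[[0.03,0,0],0],[[0.06,0,0],0],[[0.09,0,0],0],[[0.12,0,0],0],[[0.15,0,0],0]])

```text
clock: 12.63
tool_pos: [0.6117, 0.1924, 0.3581]
orientation: [179.9, -0.0, -77.0]
force: [0.0, 0.0, 0.3]
opening: 0.0877
gripper_force: 0.0
```

```bash
python3 - <<'E'
from h import *
for i in range(6): s=ctrl.snapshot('scene')
save(s,"end.png"); go([.6,.2,.3],-77)
E
```

```text
t 12.93 pos [0.6117 0.194  0.3584] yaw [179.97   0.   -76.98] F [0.4 0.9 0.2] shift [-0.0106  0.0126  0.073 ] turn 0.0002
```

View pics/end.png

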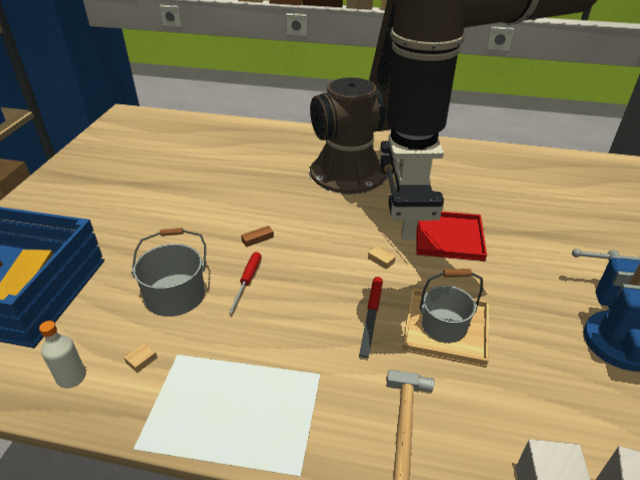

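The small pail stands flat in the pale tray at (447,312), bail folded back with its roller at (457,273). The big pail (170,278) hasn't moved and the gripper is clear, so I hand the job in.

```bash
python3 -c "
from plant import ctrl
print(ctrl.close_job())"
```

```text
the job is handed in; nothing more can be done
None
```

The small pail was lifted by its upright bail, set down flat in the pale wooden tray and released, with the large pail unmoved and the job handed in; early in the swing I moved the wrong way, sliding the pail about 26 mm along the bench while it stayed standing.

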